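# Lock the reagent carousel with its long pin

### The job

Lock the reagent-bottle carousel: turn it (there is a bar grip on its centre) until the hole in its tab is over the hole in the lug of its foot. Then take the longer of the two pins out of the pin stand and push it down through both holes until its collar sits fully home on the tab, and let go.

Things in the scene. Friction and masses are not known exactly. Their poses are not given: they have to be found in the camera images.
- carousel (a joint): Carousel angle, rad, counter-clockwise from above; 0 = tab's hole over lug's hole; limits +-1.7; light friction, stays where left. Aluminium disc 172 mm across, top face 58 mm above the table, with six amber bottles (tops at 103 mm) and one flat tab 50 mm wide, 8 mm thick, top also at 58 mm, reaching 147 mm from the axis; its hole, 26 mm across, is 122 mm from the axis.
- carousel_grip (a point): Centre of the carousel's grip, on its axis of turning, 135 mm above the table: an upright black bar 64 mm long, 16 mm thick, 54 mm tall on a steel post. The point's x axis runs along the bar's length and points towards the tab's hole; y is across the bar's thickness; z up. Twisting the bar turns the carousel.
- lug_hole (a point): Centre of the top of the lug's hole, 30 mm above the table. The lug is a grey block 50 mm wide, 30 mm tall, reaching out to 147 mm from the axis of the fixed round grey foot (160 mm across, 45 mm tall) under the carousel; its upright through hole, 26 mm across, is 122 mm from that axis. x points away from the axis, z up. The tab passes 20 mm above the lug.
- long_pin_grip (a point): Mid-handle of the longer pin (loose, 0.12 kg), 79 mm above its lower end, z up. Black handle 28 mm across, 46 tall; steel collar 44 across, underside 27 below point; steel stem 14 across, 52 long, last 10 tapering to 10. In a 26 mm deep well of the white fixed stand (34 tall) the point is at 87 mm; fully home at 85. The like pin in the other well, 80 mm off, stands 26 lower: stem only 24.

How it is judged:
On the way:
1. the carousel is turned until its tab's hole is over the lug's hole (within 0.08 rad, 10 mm) (value of joint carousel between -0.08 and 0.08 rad), for 0.2 s.
At the end, for the whole second after the job is handed in: Carousel within 0.1 rad of lined up; the longer pin through both holes: at rest, upright within 10 degrees, its handle's centre within 12 mm horizontally of the lug hole's axis and at most 61 mm above the lug's top (collar within 6 mm of fully home on the tab) (value of joint carousel between -0.1 and 0.1 rad and horizontal distance between long_pin_grip and lug_hole below 0.012 m and z of long_pin_grip in the frame of lug_hole below 0.061 m and angle between long_pin_grip's own z axis and vertical below 0.17 rad and linear speed of long_pin below 0.02 m/s); the robot touches nothing.
It also fails if it takes over 58 s, if anything falls off the work surface, if the arm or the gripper's body presses on something with over 40 N, if the wrist force passes 120 N, or if a joint passes its speed limit or range.

### The arm

A 7-joint arm with a two-finger parallel gripper is mounted at the origin on the work surface. World frame = base frame: x ahead of the robot, y to its left, z up, the work surface at z = 0. Lengths are in m, angles in rad, forces in N, time in s.
With the tool pointing down it reaches from about 0.4 to 0.85 m from the base axis. Payload 4.5 kg.
Tool frame: the origin (TCP) lies at the very end of the fingers, on their centre line; the grasp point (between the pads) lies 19 mm behind it; z points along the fingers, x is the direction in which the jaws open and shut, and the axes are right-handed (so a half turn about z gives the same grasp; the last joint's range is limited). The gripper opens to 88 mm and grips with 3 to 60 N. Pads are 18 mm wide; open, the fingers measure 123 mm over their backs; the gripper's body (75 mm by 187 mm) begins 45 mm behind the grasp point.
Start: joints at [-1.274, 0.689, -0.195, 1.565, 0.157, 0.902, -0.215], TCP at [0.162, 0.604, 0.239] pointing down, gripper open.
Joint ranges: [-3.01, 3.01], [-0.46, 2.08], [-1.47, 1.51], [0.13, 2.56], [-1, 4.14], [0.04, 2.09], [-2.66, 2.66]. Speed limits (rad/s): [2.57, 2.57, 3.14, 3.14, 3.14, 3.14, 3.14].

### API

Orientations are given as a unit quaternion [x, y, z, w].
In Python, from plant import * gives the robot as it stands.
- The arm moves only by the tool apply_moves, never from a script. Its argument "series" is a list of rows, each an object of numbers: "x", "y", "z": the shift along the tool's x, y, z in units of 80 cm (1.0 is 80 cm); "wx", "wy", "wz": the turn, a rotation vector about the tool's x, y, z in units of pi rad (1.0 is pi rad); "fingers": the opening, from -1 (shut) to 1 (fully open), so that 0 is half open. In form: [{"x": .., "y": .., "z": .., "wx": .., "wy": .., "wz": .., "fingers": ..}, ...]. A call has 1 to 8 rows; each row shifts and turns the pose as measured when the row begins, along the tool's axes as they then stand; what a row does not reach is not made up. A row lasts 1/8 s, in which the tool goes at most 62.5 mm and 10.7 degrees, less where a joint would pass 70% of its speed; a pose out of reach is approached as far as the arm can. A call with a number of a shift or a turn outside -1 to 1 is refused whole. A call with a gripper value outside its range is refused whole. The fingers move at their own pace and stop on an object; "force" is the grip in N (left out, the last holds). Time passes only in rows, so rows that do not move let the fingers close. It gives the time, the measured TCP pose, the force and the opening at its end, in the units of the state.
- get_state(): the state, without advancing time (a new reading comes with each control period).
- snapshot(name): name is "side" or "top" or "wrist"; returns (picture, depth): 400x640x3 uint8, red, green, blue; 400x640 float32, m along the optical axis (not along the pixel's ray), 0 where there is no reading.
- camera_model(name): a dict with "camera_matrix" (3x3 intrinsics, pixels), "dist_coeffs" ([k1, k2, p1, p2, k3] as OpenCV has them; the pictures are not rectified), "world_from_camera" (4x4, takes a point from camera to world coordinates). Camera axes: x right, y up, looking along -z (the intrinsics and any distortion apply to the point x, -y, -z); pixel columns grow to the right and rows downward; lengths in m; the calibration is good to about 2 mm. A picture is of the moment at which its call begins: read the wrist's pose just before it. camera_model takes no time and is no camera call; for the wrist camera it gives the pose at the moment of the call.
- finish_job(): hands the job in, once; it reports no verdict.
The state is a dict: "clock": time; "q": joint angles; "qd": joint speeds; "joint_torque": joint torques, N m; "tool_pos": TCP position; "eef_rot": TCP orientation; "contact_force": force on the tool from outside, world axes, zero at the start; "moment": the same for the moment, N m; "opening": opening from 0.0 (shut) to 1.0 (fully open).
Only numpy, scipy, OpenCV 4.12 (cv2) and the standard library are available. Lean on these libraries where they do the work, as an engineer would, in place of code of your own. Each camera call takes 0.05 s, during which the arm holds its last target. There are 200 camera calls.

## Working session

There is one attempt and no reset: what is moved stays moved. The work goes in short steps, Python scripts to look and compute and a tool call to move; the robot and the scene stay as the last step left them, time stands still between calls to the robot, and variables do not carry over. Pictures are saved under pics/ and viewed, about 8 in all and at most 12, crops included, and the job is handed in when it is done.

Besides the shell and the picture viewer there is one more tool, called as name(argument=value, ...) on one line, values as JSON. apply_moves: Moves the arm, as the interface text tells. Its arguments: {"type":"object","properties":{"series":{"type":"array","items":{"type":"object","properties":{"x":{"type":"number"},"y":{"type":"number"},"z":{"type":"number"},"wx":{"type":"number"},"wy":{"type":"number"},"wz":{"type":"number"},"fingers":{"type":"number"}}}},"force":{"type":"number"}},"required":["series"]}

```bash
mkdir -p pics
cat > h.py <<'E'
from plant import *
import numpy as np, cv2, json
from scipy.spatial.transform import Rotation as R
def world(name, d, cm):
    K=np.array(cm["camera_matrix"],float); D=np.array(cm["dist_coeffs"],float); T=np.array(cm["world_from_camera"],float)
    v,u=np.mgrid[0:400,0:640]
    p=cv2.undistortPoints(np.stack([u.ravel(),v.ravel()],1).astype(np.float64)[:,None],K,D)[:,0]
    z=d.ravel().astype(float)
    P=np.stack([p[:,0]*z,-p[:,1]*z,-z],1)
    return (P@T[:3,:3].T+T[:3,3]).reshape(400,640,3)
def shot(name,fn):
    cm=camera_model(name); im,d=snapshot(name)
    cv2.imwrite(f"pics/{fn}.png",im[:,:,::-1]); W=world(name,d,cm); W[d==0]=np.nan
    np.savez(f"pics/{fn}.npz",im=im,W=W,d=d); return im,d,W
def st():
    s=get_state(); print("t",round(s["clock"],2),"p",np.round(s["tool_pos"],4),"q",np.round(s["q"],3),"F",np.round(s["contact_force"],1),"op",round(s["opening"],3)); r=R.from_quat(s["eef_rot"]).as_matrix(); print(np.round(r,3)); return np.array(s["tool_pos"]),r
E
python3 - <<'E'
from h import *
st()
a=shot("top","top1");b=shot("side","side1")
cv2.imwrite("pics/ts.png",cv2.resize(np.vstack([a[0],b[0]])[:,:,::-1],(480,600)))
for W in (a[2],b[2]): print(np.nanmin(W.reshape(-1,3),0),np.nanmax(W.reshape(-1,3),0))
E
```

```text
t 0.0 p [0.1622 0.6029 0.2379] q [-1.274  0.69  -0.195  1.566  0.157  0.903 -0.215] F [-0.4 -0.2 -0. ] op 0.998
[[ 0.26   0.966 -0.   ]
 [ 0.966 -0.26  -0.002]
 [-0.002  0.    -1.   ]]
[ 0.10273393 -1.5123155  -0.7637718 ] [1.45333323 1.24245298 0.16619621]
[-0.07737866 -0.64335219 -0.76963799] [2.47226375 1.62556312 0.46377328]
```

View pics/top1.png

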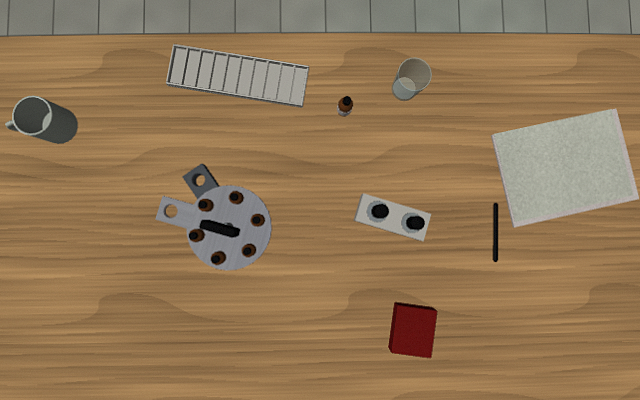

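View pics/side1.png

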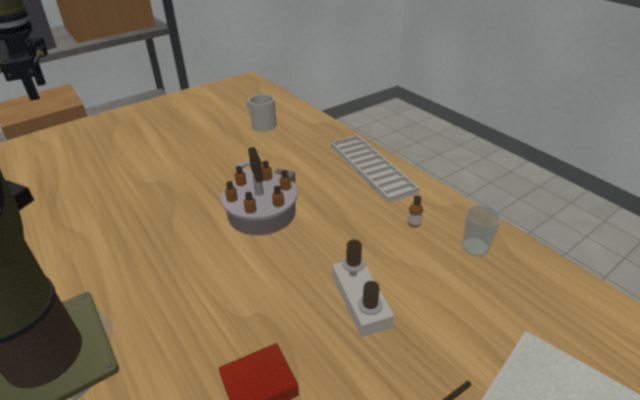

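The top view shows the carousel (disc about (230,227), tab hole (171,211)), the lug hole (200,180), and pins at (379,211) and (415,223). The next step is to measure them from depth.

```bash
python3 - <<'E'
from h import *
t=np.load("pics/top1.npz");W=t["W"];im=t["im"].astype(int);b=np.load("pics/side1.npz");Wb=b["W"]
def reg(W,u0,u1,v0,v1,z0,z1):
    P=W[v0:v1,u0:u1].reshape(-1,3); return P[(P[:,2]>z0)&(P[:,2]<z1)]
print("table z",np.nanmedian(W[280:300,100:200,2]))
# black bar
P=reg(W,190,250,205,250,.145,.18); c=P[:,:2].mean(0); u,s,vt=np.linalg.svd(P[:,:2]-c); print("bar",c,len(P),P[:,2].max(),vt[0],np.ptp((P[:,:2]-c)@vt.T,axis=0))
# disc circle centre via minEnclosing of disc-level pts away from tab
P=reg(W,190,275,180,272,.05,.066); (x,y),r=cv2.minEnclosingCircle(P[:,:2].astype(np.float32)); print("disc",x,y,r)
def project(pt,name):
    cm=camera_model(name);T=np.linalg.inv(np.array(cm["world_from_camera"]));p=T[:3,:3]@pt+T[:3,3]
    return cv2.projectPoints(np.array([[p[0],-p[1],-p[2]]]),np.zeros(3),np.zeros(3),np.array(cm["camera_matrix"]),np.array(cm["dist_coeffs"],float))[0].ravel()
# holes: pixel->plane
cm=camera_model("top");K=np.array(cm["camera_matrix"]);D=np.array(cm["dist_coeffs"],float);T=np.array(cm["world_from_camera"])
def plane(u,v,z):
    p=cv2.undistortPoints(np.array([[[u,v]]],float),K,D).ravel();d=T[:3,:3]@[p[0],-p[1],-1];o=T[:3,3];return o+d*(z-o[2])/d[2]
print("tabhole",plane(171,211,.058),"lughole",plane(200,180,.03))
print("cam",T[:3,3])
for n,(u0,u1,v0,v1) in dict(A=(366,393,198,224),B=(402,429,210,237)).items():
    P=W[v0:v1,u0:u1].reshape(-1,3);zt=np.percentile(P[:,2],97); Q=P[P[:,2]>zt-.008];print(n,zt,(Q[:,:2].max(0)+Q[:,:2].min(0))/2,np.ptp(Q[:,:2],axis=0),len(Q))
for n,(u0,u1,v0,v1) in dict(A=(343,363,238,275),B=(360,383,280,318)).items():
    P=Wb[v0:v1,u0:u1].reshape(-1,3);P=P[(P[:,2]>.04)&(P[:,2]<.2)];print("side",n,np.percentile(P[:,2],98),np.median(P,0))
# stand
P=reg(W,350,435,190,245,.028,.042); (c,sz,a)=cv2.minAreaRect(P[:,:2].astype(np.float32)); print("stand",c,sz,a)
E
python3 -c "
import cv2
a=cv2.imread('pics/top1.png');cv2.imwrite('pics/c1.png',cv2.resize(a[155:275,145:285],None,fx=5,fy=5,interpolation=cv2.INTER_CUBIC))"
```

```text
table z 0.0006904558217513124
bar [0.49681493 0.11466226] 352 0.1661962147163759 [0.30088407 0.95366072] [0.06233737 0.01627249]
disc 0.49774712324142456 0.1191009134054184 0.08809147030115128
tabhole [0.53138203 0.23198576 0.058     ] lughole [0.59633845 0.18117233 0.03      ]
cam [ 0.51210996 -0.04174699  0.86062451]Traceback (most recent call last):
  File "<stdin>", line 20, in <module>
    return umr_maximum(a, axis, None, out, keepdims, initial, where)
ValueError: zero-size array to reduction operation maximum which has no identity
```

View pics/c1.png

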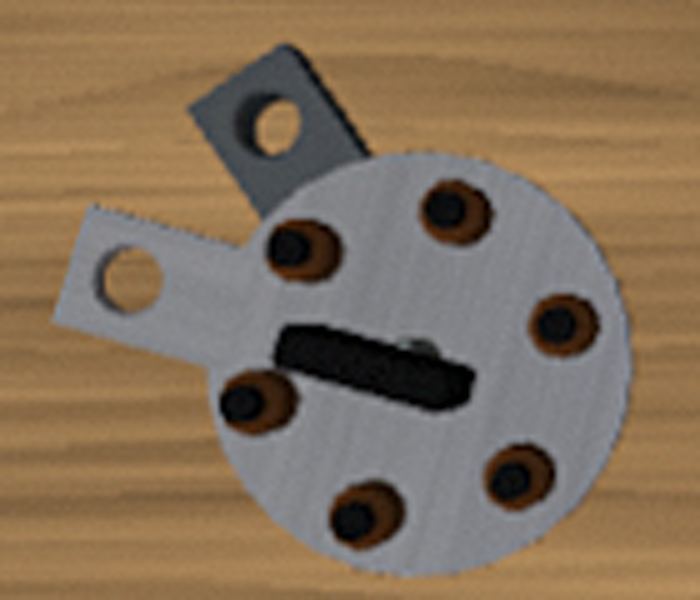

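Run:
```python
from h import *
t=np.load("pics/top1.npz");W=t["W"];Wb=np.load("pics/side1.npz")["W"]
cm=camera_model("top");K=np.array(cm["camera_matrix"]);D=np.array(cm["dist_coeffs"],float);T=np.array(cm["world_from_camera"])
def plane(u,v,z):
    p=cv2.undistortPoints(np.array([[[u,v]]],float),K,D).ravel();d=T[:3,:3]@[p[0],-p[1],-1];o=T[:3,3];return o+d*(z-o[2])/d[2]
ax=np.array([.497,.115])
for n,p in dict(tab=plane(170.5,210.4,.058),lug=plane(198.,179.6,.03)).items(): d=p[:2]-ax; print(n,p,np.hypot(*d),np.degrees(np.arctan2(d[1],d[0])))
for n,(u0,u1,v0,v1) in dict(A=(366,393,198,224),B=(402,429,210,237)).items():
    P=W[v0:v1,u0:u1].reshape(-1,3);P=P[~np.isnan(P[:,2])];zt=np.percentile(P[:,2],95); Q=P[(P[:,2]>zt-.006)];print(n,zt,(Q[:,:2].max(0)+Q[:,:2].min(0))/2,np.median(Q,0),np.ptp(Q[:,:2],axis=0),len(Q))
for n,(u0,u1,v0,v1) in dict(A=(343,363,238,275),B=(360,383,280,318)).items():
    P=Wb[v0:v1,u0:u1].reshape(-1,3);P=P[(P[:,2]>.04)&(P[:,2]<.2)];print("side",n,np.percentile(P[:,2],98),np.median(P,0))
P=W[190:245,350:435].reshape(-1,3);P=P[(P[:,2]>.028)&(P[:,2]<.042)];(c,sz,a)=cv2.minAreaRect(P[:,:2].astype(np.float32)); print("stand",c,sz,a)
```

```text
tab [0.53260678 0.2329997  0.058     ] 0.12325490748915065 73.20864879915584
lug [0.59723429 0.18536363 0.03      ] 0.12246612770386897 35.06853291127467
A 0.11101464522594859 [ 0.52477136 -0.18414995] [ 0.52470086 -0.18369667  0.11004424] [0.0267951  0.02756915] 166
B 0.0850479023214247 [ 0.50049904 -0.26060615] [ 0.50042605 -0.25936947  0.0841607 ] [0.02378662 0.02622417] 149
side A 0.11057732849124335 [ 0.51765616 -0.19171107  0.08488699]
side B 0.08509275444564038 [ 0.49494221 -0.26639336  0.07306955]
stand (0.512591540813446, -0.22257159650325775) (0.1511237919330597, 0.06028580293059349) 72.47885131835938
```

apply_moves(series=[{"x": -0.048, "y": 0.056, "fingers": 1}, {"x": -0.048, "y": 0.056, "fingers": 1}, {"x": -0.048, "y": 0.056, "fingers": 1}, {"x": -0.048, "y": 0.056, "fingers": 1}, {"x": -0.048, "y": 0.056, "fingers": 1}, {"x": -0.048, "y": 0.056, "fingers": 1}, {"x": -0.048, "y": 0.056, "fingers": 1}, {"x": -0.048, "y": 0.056, "fingers": 1}])

```text
schema error: expected keys x, y, z, wx, wy, wz, fingers
```

```bash
python3 -c "
from h import *
st()"
```

```text
t 0.1 p [0.1623 0.603  0.238 ] q [-1.274  0.69  -0.195  1.566  0.157  0.903 -0.215] F [-0.5 -1.1 -1.3] op 0.996
[[ 0.26   0.966 -0.   ]
 [ 0.966 -0.26  -0.002]
 [-0.002  0.    -1.   ]]
```

All keys are required.

apply_moves(series=[{"x": -0.048, "y": 0.056, "z": 0, "wx": 0, "wy": 0, "wz": 0, "fingers": 1}, {"x": -0.048, "y": 0.056, "z": 0, "wx": 0, "wy": 0, "wz": 0, "fingers": 1}, {"x": -0.048, "y": 0.056, "z": 0, "wx": 0, "wy": 0, "wz": 0, "fingers": 1}, {"x": -0.048, "y": 0.056, "z": 0, "wx": 0, "wy": 0, "wz": 0, "fingers": 1}, {"x": -0.048, "y": 0.056, "z": 0, "wx": 0, "wy": 0, "wz": 0, "fingers": 1}, {"x": -0.048, "y": 0.056, "z": 0, "wx": 0, "wy": 0, "wz": 0, "fingers": 1}, {"x": -0.048, "y": 0.056, "z": 0, "wx": 0, "wy": 0, "wz": 0, "fingers": 1}, {"x": -0.048, "y": 0.056, "z": 0, "wx": 0, "wy": 0, "wz": 0, "fingers": 1}])

```text
clock: 1.1
tool_pos: [0.4334, 0.2066, 0.2349]
eef_rot: [0.79, 0.613, -0.001, -0.001]
contact_force: [1.2, -0.2, 0.4]
opening: 1.0
```

```bash
python3 -c "
from h import *
st()"
```

```text
t 1.1 p [0.4334 0.2066 0.2349] q [-0.367  0.517 -0.263  1.99   0.208  0.664  0.557] F [ 1.2 -0.2  0.4] op 1.0
[[ 0.249  0.968 -0.003]
 [ 0.968 -0.249 -0.   ]
 [-0.001 -0.003 -1.   ]]
```

apply_moves(series=[{"x": 0, "y": 0, "z": 0, "wx": 0, "wy": 0, "wz": 0.059, "fingers": 1}, {"x": 0, "y": 0, "z": 0, "wx": 0, "wy": 0, "wz": 0.059, "fingers": 1}, {"x": 0, "y": 0, "z": 0, "wx": 0, "wy": 0, "wz": 0.059, "fingers": 1}, {"x": 0, "y": 0, "z": 0, "wx": 0, "wy": 0, "wz": 0.059, "fingers": 1}, {"x": 0, "y": 0, "z": 0, "wx": 0, "wy": 0, "wz": 0.059, "fingers": 1}, {"x": 0, "y": 0, "z": 0, "wx": 0, "wy": 0, "wz": 0.059, "fingers": 1}, {"x": 0, "y": 0, "z": 0, "wx": 0, "wy": 0, "wz": 0.059, "fingers": 1}, {"x": 0, "y": 0, "z": 0, "wx": 0, "wy": 0, "wz": 0.059, "fingers": 1}])

```text
clock: 2.1
tool_pos: [0.4358, 0.1969, 0.2328]
eef_rot: [0.996, -0.092, -0.004, 0.003]
contact_force: [0.1, -0.0, -0.4]
opening: 1.0
```

```bash
cat >> h.py <<'E'
def go(tx,ty,tz,jaw):
    p,r=st(); d=r.T@(np.array([tx,ty,tz])-p)/.8
    # tilt + yaw correction as rotvec in tool frame
    a=np.radians(jaw); x=np.array([np.cos(a),np.sin(a),0]); z=np.array([0,0,-1.]); Rt=np.stack([x,np.cross(z,x),z],1)
    w=R.from_matrix(r.T@Rt).as_rotvec()/np.pi
    print("xyz",np.round(d,4),"w",np.round(w,4),"mm",np.round(np.linalg.norm(d)*800,1))
E
python3 -c "
from h import *
go(.497,.115,.235,-17.2)"
```

```text
t 2.1 p [0.4358 0.1969 0.2328] q [-0.647  0.522  0.194  2.007 -0.161  0.636 -0.533] F [ 0.1 -0.  -0.4] op 1.0
[[ 0.983 -0.184 -0.008]
 [-0.184 -0.983 -0.005]
 [-0.006  0.006 -1.   ]]
xyz [ 0.094   0.0866 -0.0028] w [0.0021 0.0019 0.0367] mm 102.2
```

apply_moves(series=[{"x": 0, "y": 0, "z": 0, "wx": 0.002, "wy": 0.002, "wz": 0.037, "fingers": 1}, {"x": 0.042, "y": 0.048, "z": -0.001, "wx": 0, "wy": 0, "wz": 0, "fingers": 1}, {"x": 0.042, "y": 0.048, "z": 0, "wx": 0, "wy": 0, "wz": 0, "fingers": 1}, {"x": 0, "y": 0, "z": 0, "wx": 0, "wy": 0, "wz": 0, "fingers": 1}])

```text
clock: 2.6
tool_pos: [0.4773, 0.1031, 0.2326]
eef_rot: [0.989, -0.15, -0.0, 0.001]
contact_force: [-0.8, -0.5, -0.0]
opening: 1.0
```

```bash
python3 -c "
from h import *
go(.497,.115,.121,-17.2)
shot('wrist','w1')"
```

```text
t 2.6 p [0.4773 0.1031 0.2326] q [-0.442  0.532  0.209  1.987 -0.175  0.641 -0.422] F [-0.8 -0.5 -0. ] op 1.0
[[ 0.955 -0.297 -0.001]
 [-0.297 -0.955 -0.001]
 [-0.     0.001 -1.   ]]
xyz [ 0.0191 -0.0217  0.1395] w [ 0.0004  0.0002 -0.0004] mm 114.0
```

View pics/w1.png

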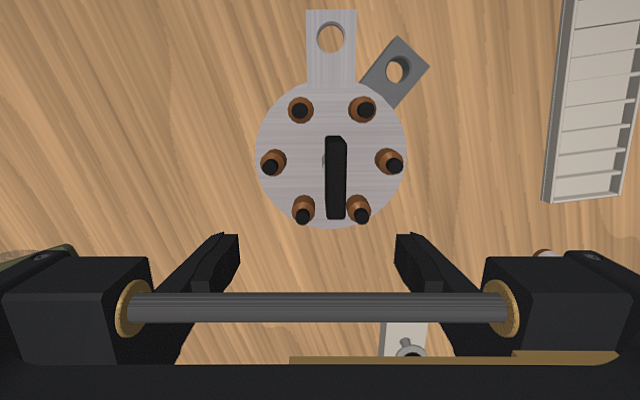

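The wrist view shows the bar at (335,178), tab hole (331,37) and lug hole (398,69). It also shows the gripper body is long along the jaw direction. I'll cross-check positions from this view.

```bash
cat >> h.py <<'E'
def plane(name,u,v,z):
    cm=camera_model(name);K=np.array(cm["camera_matrix"]);D=np.array(cm["dist_coeffs"],float);T=np.array(cm["world_from_camera"])
    p=cv2.undistortPoints(np.array([[[u,v]]],float),K,D).ravel();d=T[:3,:3]@[p[0],-p[1],-1];o=T[:3,3];return o+d*(z-o[2])/d[2]
E
python3 - <<'E'
from h import *
W=np.load("pics/w1.npz")["W"]
P=W[120:230,300:360].reshape(-1,3);print(np.nanmax(P[:,2]));P=P[(P[:,2]>.155)&(P[:,2]<.18)];c=P.mean(0);_,_,vt=np.linalg.svd(P[:,:2]-c[:2]);print("bar",c,vt[0],np.degrees(np.arctan2(vt[0,1],vt[0,0])),np.ptp((P[:,:2]-c[:2])@vt.T,axis=0))
a,b=plane("wrist",330.5,37,.058),plane("wrist",398,69.5,.03)
print(a,b)
for q in(a,b):
  d=(q-c)[:2];print(np.hypot(*d),np.degrees(np.arctan2(d[1],d[0])))
E
```

```text
0.1645995155965575
bar [0.49791549 0.11824572 0.16218903] [-0.28727234 -0.95784895] -106.69472513857133 [0.06420784 0.01616247]
[0.531024  0.2374813 0.058    ] [0.59702688 0.18928198 0.03      ]
0.1237469021377781 74.48146175592387
0.12193939854333334 35.63036283508678
```

apply_moves(series=[{"x": 0.019, "y": -0.024, "z": 0.02, "wx": 0, "wy": 0, "wz": -0.004, "fingers": 1}, {"x": 0, "y": 0, "z": 0.06, "wx": 0, "wy": 0, "wz": 0, "fingers": 1}, {"x": 0, "y": 0, "z": 0.035, "wx": 0, "wy": 0, "wz": 0, "fingers": 1}, {"x": 0, "y": 0, "z": 0, "wx": 0, "wy": 0, "wz": 0, "fingers": 1}])

```text
clock: 3.15
tool_pos: [0.4949, 0.1274, 0.138]
eef_rot: [0.99, -0.138, -0.002, -0.003]
contact_force: [0.5, 0.0, 0.3]
opening: 1.003
```

```bash
python3 -c "
from h import *
go(.4975,.117,.121,-16.5)"
```

```text
t 3.15 p [0.4949 0.1274 0.138 ] q [-0.421  0.71   0.135  2.008 -0.223  0.439 -0.391] F [0.5 0.  0.3] op 1.003
[[ 0.962 -0.273 -0.003]
 [-0.273 -0.962  0.006]
 [-0.005 -0.004 -1.   ]]
xyz [0.0067 0.0117 0.0212] w [-0.0014  0.0014  0.0038] mm 20.1
```

apply_moves(force=25, series=[{"x": 0.007, "y": 0.012, "z": 0.021, "wx": -0.001, "wy": 0.001, "wz": 0.004, "fingers": 1}, {"x": 0, "y": 0, "z": 0, "wx": 0, "wy": 0, "wz": 0, "fingers": -1}, {"x": 0, "y": 0, "z": 0, "wx": 0, "wy": 0, "wz": 0, "fingers": -1}, {"x": 0, "y": 0, "z": 0, "wx": 0, "wy": 0, "wz": 0, "fingers": -1}, {"x": 0, "y": 0, "z": 0, "wx": 0, "wy": 0, "wz": 0, "fingers": -1}, {"x": 0, "y": 0, "z": 0, "wx": 0, "wy": 0, "wz": 0, "fingers": -1}])

```text
clock: 3.9
tool_pos: [0.4989, 0.1217, 0.1256]
eef_rot: [0.99, -0.141, 0.002, -0.003]
contact_force: [0.2, 0.6, 0.7]
opening: 0.455
```

```bash
python3 -c "
from h import *
go(.4975,.117,.121,-54.9)"
```

```text
t 3.9 p [0.4989 0.1217 0.1256] q [-0.403  0.732  0.126  2.015 -0.229  0.402 -0.381] F [0.2 0.6 0.7] op 0.455
[[ 0.96  -0.279  0.005]
 [-0.279 -0.96   0.006]
 [ 0.003 -0.007 -1.   ]]
xyz [-0.      0.0062  0.0058] w [-0.0025 -0.      0.215 ] mm 6.8
```

Closing is slow, so I'll wait more and trim y meanwhile.

apply_moves(series=[{"x": 0, "y": 0.006, "z": 0.005, "wx": -0.002, "wy": 0, "wz": 0, "fingers": -1}, {"x": 0, "y": 0, "z": 0, "wx": 0, "wy": 0, "wz": 0, "fingers": -1}, {"x": 0, "y": 0, "z": 0, "wx": 0, "wy": 0, "wz": 0, "fingers": -1}, {"x": 0, "y": 0, "z": 0, "wx": 0, "wy": 0, "wz": 0, "fingers": -1}, {"x": 0, "y": 0, "z": 0, "wx": 0, "wy": 0, "wz": 0, "fingers": -1}, {"x": 0, "y": 0, "z": 0, "wx": 0, "wy": 0, "wz": 0, "fingers": -1}])

```text
clock: 4.65
tool_pos: [0.4979, 0.1167, 0.1215]
eef_rot: [0.99, -0.141, 0.002, -0.0]
contact_force: [0.3, 0.4, 0.7]
opening: 0.18
```

```bash
python3 -c "
from h import *
go(.4975,.117,.121,-54.9)"
```

```text
t 4.65 p [0.4979 0.1167 0.1215] q [-0.4    0.739  0.129  2.022 -0.226  0.391 -0.379] F [0.3 0.4 0.7] op 0.18
[[ 0.96  -0.279  0.003]
 [-0.279 -0.96  -0.   ]
 [ 0.003 -0.001 -1.   ]]
xyz [-0.0006 -0.0002  0.0006] w [-0.0006 -0.0009  0.2149] mm 0.7
```

apply_moves(series=[{"x": 0, "y": 0, "z": 0, "wx": 0, "wy": 0, "wz": 0.036, "fingers": -1}, {"x": 0, "y": 0, "z": 0, "wx": 0, "wy": 0, "wz": 0.036, "fingers": -1}, {"x": 0, "y": 0, "z": 0, "wx": 0, "wy": 0, "wz": 0.036, "fingers": -1}, {"x": 0, "y": 0, "z": 0, "wx": 0, "wy": 0, "wz": 0.036, "fingers": -1}, {"x": 0, "y": 0, "z": 0, "wx": 0, "wy": 0, "wz": 0.036, "fingers": -1}, {"x": 0, "y": 0, "z": 0, "wx": 0, "wy": 0, "wz": 0.036, "fingers": -1}, {"x": 0, "y": 0, "z": 0, "wx": 0, "wy": 0, "wz": 0, "fingers": -1}])

```text
clock: 5.52
tool_pos: [0.4978, 0.1168, 0.1214]
eef_rot: [0.882, -0.471, 0.002, -0.001]
contact_force: [0.7, -0.8, 0.1]
opening: 0.178
```

Run:
```python
from h import *
go(.4975,.117,.121,-54.9)
a=shot('top','top2')[0]
w=shot('wrist','w2')[0]
cv2.imwrite("pics/c2.png",np.vstack([cv2.resize(a[155:275,145:305],(640,480)),w[:120]])[:,:,::-1])
```

```text
t 5.53 p [0.4978 0.1168 0.1214] q [-0.499  0.758  0.295  2.027 -0.505  0.423 -0.795] F [ 0.7 -0.8  0.1] op 0.178
[[ 0.557 -0.83   0.003]
 [-0.83  -0.557 -0.   ]
 [ 0.002 -0.003 -1.   ]]
xyz [-0.0004  0.0002  0.0005] w [-0.0008 -0.0007 -0.0069] mm 0.6
```

View pics/c2.png

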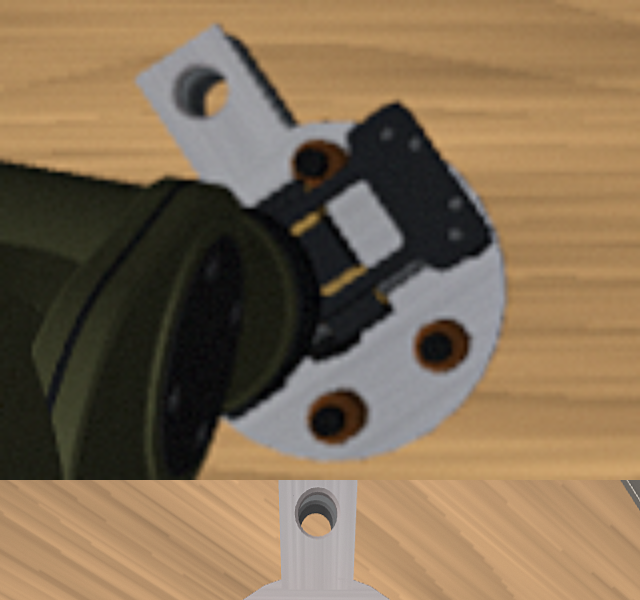

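```bash
python3 - <<'E'
from h import *
p=plane("top",145+202.5/4-.5,155+91.5/4-.5,.058);print(p,np.degrees(np.arctan2(p[1]-.115,p[0]-.497)))
p=plane("wrist",316,31,.058);print(p,np.degrees(np.arctan2(p[1]-.117,p[0]-.4975)))
E
python3 -c "
import cv2
a=cv2.imread('pics/w2.png');b=cv2.imread('pics/top2.png')
A=cv2.resize(a[0:60,270:360],(540,360),interpolation=cv2.INTER_CUBIC);B=cv2.resize(b[155:190,170:222],(540,240),interpolation=cv2.INTER_CUBIC)
import numpy as np;cv2.imwrite('pics/c3.png',np.vstack([A,B]))"
```

```text
[0.59897259 0.18354072 0.058     ] 33.906960707349654
[0.60015319 0.18529084 0.058     ] 33.63414680671702
```

View pics/c3.png

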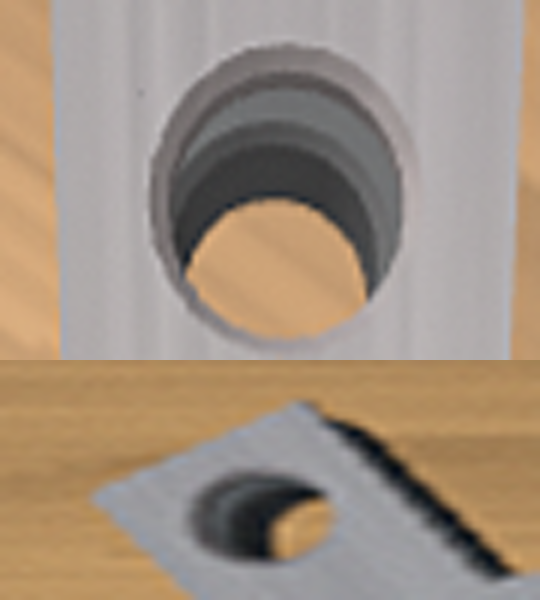

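apply_moves(series=[{"x": 0, "y": 0, "z": 0, "wx": 0, "wy": 0, "wz": 0, "fingers": 0.3}, {"x": 0, "y": 0, "z": 0, "wx": 0, "wy": 0, "wz": 0, "fingers": 0.3}, {"x": 0, "y": 0, "z": 0, "wx": 0, "wy": 0, "wz": 0, "fingers": 0.3}, {"x": 0, "y": 0, "z": -0.02, "wx": 0, "wy": 0, "wz": 0, "fingers": 0.3}, {"x": 0, "y": 0, "z": -0.06, "wx": 0, "wy": 0, "wz": 0, "fingers": 0.3}, {"x": 0, "y": 0, "z": -0.06, "wx": 0, "wy": 0, "wz": 0, "fingers": 0.3}, {"x": 0, "y": 0, "z": 0, "wx": 0, "wy": 0, "wz": 0, "fingers": 0.3}])

```text
clock: 6.5
tool_pos: [0.4967, 0.1167, 0.2357]
eef_rot: [0.883, -0.469, 0.0, -0.0]
contact_force: [0.6, -0.6, -0.3]
opening: 0.653
```

Run:
```python
from h import *
go(.5247,-.17,.22,-56)
w=shot('wrist','w3')[0]
cv2.imwrite("pics/c4.png",cv2.resize(w[0:160,240:440],(800,640))[:600,:,::-1])
```

```text
t 6.5 p [0.4967 0.1167 0.2357] q [-0.606  0.586  0.463  1.931 -0.388  0.712 -0.888] F [ 0.6 -0.6 -0.3] op 0.653
[[ 0.561 -0.828  0.   ]
 [-0.828 -0.561  0.   ]
 [-0.    -0.    -1.   ]]
xyz [0.3163 0.172  0.0197] w [-0.      0.      0.0006] mm 288.5
```

View pics/c4.png

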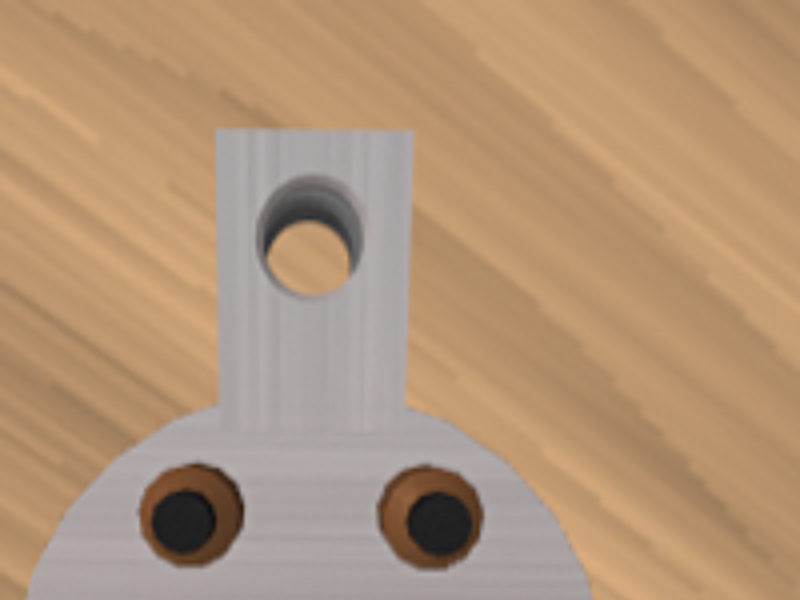

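The tab hole (317,58) sits right over the lug hole. I'll locate it now while the arm is still here.

Run:
```python
from h import *
p=plane("wrist",317,58.5,.058);print(p)
W=np.load("pics/w3.npz")["W"]
P=W.reshape(-1,3);P=P[(P[:,2]>.155)&(P[:,2]<.18)&(abs(P[:,0]-.5)<.05)&(abs(P[:,1]-.117)<.05)];print(P.mean(0),len(P))
```

```text
[0.59696382 0.18503539 0.058     ]
[0.49982222 0.11748033 0.16224196] 1439
```

apply_moves(series=[{"x": 0.063, "y": 0.034, "z": 0.004, "wx": 0, "wy": 0, "wz": 0, "fingers": 0.3}, {"x": 0.063, "y": 0.034, "z": 0.004, "wx": 0, "wy": 0, "wz": 0, "fingers": 0.3}, {"x": 0.063, "y": 0.034, "z": 0.004, "wx": 0, "wy": 0, "wz": 0, "fingers": 0.3}, {"x": 0.063, "y": 0.034, "z": 0, "wx": 0, "wy": 0, "wz": -0.056, "fingers": 0.3}, {"x": 0, "y": 0, "z": 0, "wx": 0, "wy": 0, "wz": -0.056, "fingers": 0.3}, {"x": 0, "y": 0, "z": 0, "wx": 0, "wy": 0, "wz": -0.056, "fingers": 0.3}, {"x": 0, "y": 0, "z": 0, "wx": 0, "wy": 0, "wz": -0.05, "fingers": 0.3}, {"x": 0, "y": 0, "z": 0, "wx": 0, "wy": 0, "wz": 0, "fingers": 0.3}])

```text
clock: 7.55
tool_pos: [0.5129, -0.1149, 0.2109]
eef_rot: [0.991, -0.132, -0.013, -0.001]
contact_force: [-0.4, 0.4, 0.1]
opening: 0.653
```

Run:
```python
from h import *
go(.5247,-.184,.19,-17.5)
im,d,W=shot('wrist','w4')
P=W.reshape(-1,3);P=P[(P[:,2]>.104)&(P[:,2]<.118)&(abs(P[:,0]-.5247)<.03)&(abs(P[:,1]+.184)<.03)];print(len(P))
if len(P): print(np.median(P,0),(P.max(0)+P.min(0))/2,np.ptp(P,axis=0))
```

```text
t 7.55 p [ 0.5129 -0.1149  0.2109] q [ 0.025  0.615  0.177  1.883 -0.162  0.683  0.034] F [-0.4  0.4  0.1] op 0.653
[[ 0.965 -0.262 -0.025]
 [-0.262 -0.965  0.005]
 [-0.026  0.002 -1.   ]]
xyz [0.0375 0.0794 0.0253] w [0.0008 0.0081 0.013 ] mm 73.1
607
[ 0.52608324 -0.18291638  0.11022777] [ 0.52608899 -0.18463448  0.10819896] [0.027302   0.02647109 0.00789002]
```

apply_moves(series=[{"x": 0, "y": 0, "z": 0, "wx": 0.001, "wy": 0.008, "wz": 0.013, "fingers": 0.3}, {"x": 0.02, "y": 0.042, "z": 0.01, "wx": 0, "wy": 0, "wz": 0, "fingers": 0.3}, {"x": 0.02, "y": 0.042, "z": 0.01, "wx": 0, "wy": 0, "wz": 0, "fingers": 0.3}, {"x": 0, "y": 0, "z": 0, "wx": 0, "wy": 0, "wz": 0, "fingers": 0.3}])

```text
clock: 8.1
tool_pos: [0.5222, -0.1881, 0.1916]
eef_rot: [0.988, -0.157, -0.002, -0.001]
contact_force: [-0.4, -0.2, 0.3]
opening: 0.649
```

Run:
```python
from h import *
go(.5255,-.184,.13,-17.5)
```

```text
t 8.1 p [ 0.5222 -0.1881  0.1916] q [ 0.163  0.669  0.168  1.836 -0.173  0.656  0.118] F [-0.4 -0.2  0.3] op 0.649
[[ 0.951 -0.31  -0.004]
 [-0.31  -0.951  0.002]
 [-0.004 -0.001 -1.   ]]
xyz [ 0.0027 -0.006   0.0769] w [-0.0003  0.0014 -0.0032] mm 61.8
```

apply_moves(series=[{"x": 0.003, "y": -0.006, "z": 0.01, "wx": 0, "wy": 0.001, "wz": -0.003, "fingers": 0.3}, {"x": 0, "y": 0, "z": 0.06, "wx": 0, "wy": 0, "wz": 0, "fingers": 0.3}, {"x": 0, "y": 0, "z": 0, "wx": 0, "wy": 0, "wz": 0, "fingers": 0.3}])

```text
clock: 8.48
tool_pos: [0.5267, -0.1793, 0.1333]
eef_rot: [0.988, -0.151, -0.001, -0.002]
contact_force: [-0.9, 0.6, 1.0]
opening: 0.645
```

Run:
```python
from h import *
go(.5255,-.184,.074,-17.5)
```

```text
t 8.47 p [ 0.5267 -0.1793  0.1333] q [ 0.168  0.758  0.134  1.877 -0.193  0.522  0.131] F [-0.9  0.6  1. ] op 0.645
[[ 0.954 -0.299 -0.001]
 [-0.299 -0.954  0.004]
 [-0.002 -0.004 -1.   ]]
xyz [0.0005 0.0064 0.0741] w [-0.0012  0.0007  0.0005] mm 59.5
```

apply_moves(series=[{"x": 0, "y": 0.009, "z": 0.04, "wx": -0.001, "wy": 0, "wz": 0, "fingers": 0.3}, {"x": 0, "y": 0.002, "z": 0.03, "wx": 0, "wy": 0, "wz": 0, "fingers": 0.3}, {"x": 0, "y": 0, "z": 0, "wx": 0, "wy": 0, "wz": 0, "fingers": 0.3}])

```text
clock: 8.85
tool_pos: [0.5277, -0.1848, 0.0799]
eef_rot: [0.989, -0.15, 0.002, -0.001]
contact_force: [-0.3, 1.3, -0.2]
opening: 0.654
```

Run:
```python
from h import *
go(.5255,-.184,.074,-17.5)
```

```text
t 8.85 p [ 0.5277 -0.1848  0.0799] q [ 0.195  0.846  0.104  1.898 -0.205  0.405  0.152] F [-0.3  1.3 -0.2] op 0.654
[[ 0.955 -0.296  0.004]
 [-0.296 -0.955  0.001]
 [ 0.003 -0.002 -1.   ]]
xyz [-0.0029 -0.0002  0.0074] w [-0.0007 -0.0011  0.0016] mm 6.3
```

apply_moves(force=30, series=[{"x": -0.003, "y": 0, "z": 0.007, "wx": -0.001, "wy": -0.001, "wz": 0.002, "fingers": 0.3}, {"x": 0, "y": 0, "z": 0, "wx": 0, "wy": 0, "wz": 0, "fingers": -1}, {"x": 0, "y": 0, "z": 0, "wx": 0, "wy": 0, "wz": 0, "fingers": -1}, {"x": 0, "y": 0, "z": 0, "wx": 0, "wy": 0, "wz": 0, "fingers": -1}, {"x": 0, "y": 0, "z": 0, "wx": 0, "wy": 0, "wz": 0, "fingers": -1}, {"x": 0, "y": 0, "z": 0, "wx": 0, "wy": 0, "wz": 0, "fingers": -1}, {"x": 0, "y": 0, "z": 0, "wx": 0, "wy": 0, "wz": 0, "fingers": -1}])

```text
clock: 9.72
tool_pos: [0.5279, -0.1836, 0.0782]
eef_rot: [0.988, -0.152, 0.003, 0.001]
contact_force: [0.3, -0.6, -0.3]
opening: 0.31
```

Run:
```python
from h import *
go(.5255,-.184,.174,-17.5)
```

```text
t 9.72 p [ 0.5279 -0.1836  0.0782] q [ 0.189  0.848  0.107  1.902 -0.208  0.396  0.146] F [ 0.3 -0.6 -0.3] op 0.31
[[ 0.953 -0.301  0.006]
 [-0.301 -0.954 -0.002]
 [ 0.006  0.    -1.   ]]
xyz [-0.002   0.0014 -0.1197] w [ 0.0001 -0.002  -0.0002] mm 95.8
```

apply_moves(series=[{"x": 0, "y": 0, "z": -0.03, "wx": 0, "wy": 0, "wz": 0, "fingers": -1}, {"x": 0, "y": 0, "z": -0.05, "wx": 0, "wy": 0, "wz": 0, "fingers": -1}, {"x": 0, "y": 0, "z": -0.06, "wx": 0, "wy": 0, "wz": 0, "fingers": -1}, {"x": 0, "y": 0, "z": -0.05, "wx": 0, "wy": 0, "wz": 0, "fingers": -1}, {"x": 0, "y": 0, "z": 0, "wx": 0, "wy": 0, "wz": 0, "fingers": -1}])

```text
clock: 10.35
tool_pos: [0.5266, -0.1834, 0.2334]
eef_rot: [0.988, -0.153, 0.002, 0.001]
contact_force: [-0.2, 0.7, -1.5]
opening: 0.313
```

Run:
```python
from h import *
go(.598,.1855,.23,-56)
```

```text
t 10.35 p [ 0.5266 -0.1834  0.2334] q [ 0.136  0.611  0.192  1.794 -0.161  0.747  0.106] F [-0.2  0.7 -1.5] op 0.313
[[ 0.953 -0.302  0.004]
 [-0.302 -0.953 -0.002]
 [ 0.004  0.    -1.   ]]
xyz [-0.0541 -0.4665  0.0038] w [-0.0003 -0.0013  0.2135] mm 375.8
```

apply_moves(series=[{"x": -0.008, "y": -0.067, "z": 0, "wx": 0, "wy": 0, "wz": 0, "fingers": -1}, {"x": -0.008, "y": -0.067, "z": 0, "wx": 0, "wy": 0, "wz": 0, "fingers": -1}, {"x": -0.008, "y": -0.067, "z": 0, "wx": 0, "wy": 0, "wz": 0, "fingers": -1}, {"x": -0.008, "y": -0.067, "z": 0, "wx": 0, "wy": 0, "wz": 0, "fingers": -1}, {"x": -0.008, "y": -0.067, "z": 0, "wx": 0, "wy": 0, "wz": 0, "fingers": -1}, {"x": -0.008, "y": -0.067, "z": 0, "wx": 0, "wy": 0, "wz": 0, "fingers": -1}, {"x": 0, "y": 0, "z": 0, "wx": 0, "wy": 0, "wz": 0, "fingers": -1}])

```text
clock: 11.22
tool_pos: [0.5838, 0.1434, 0.221]
eef_rot: [0.988, -0.154, -0.006, 0.003]
contact_force: [-0.6, -1.1, -1.3]
opening: 0.309
```

apply_moves(series=[{"x": 0, "y": 0, "z": 0, "wx": 0, "wy": 0, "wz": 0.053, "fingers": -1}, {"x": 0, "y": 0, "z": 0, "wx": 0, "wy": 0, "wz": 0.053, "fingers": -1}, {"x": 0, "y": 0, "z": 0, "wx": 0, "wy": 0, "wz": 0.053, "fingers": -1}, {"x": 0, "y": 0, "z": 0, "wx": 0, "wy": 0, "wz": 0.053, "fingers": -1}, {"x": 0, "y": 0, "z": 0, "wx": 0, "wy": 0, "wz": 0, "fingers": -1}])

```text
clock: 11.85
tool_pos: [0.5785, 0.1377, 0.2131]
eef_rot: [0.877, -0.479, -0.009, 0.012]
contact_force: [0.7, -0.2, -1.2]
opening: 0.307
```

Run:
```python
from h import *
go(.598,.1855,.18,-56)
```

```text
t 11.85 p [0.5785 0.1377 0.2131] q [-0.561  0.734  0.45   1.679 -0.39   0.85  -0.943] F [ 0.7 -0.2 -1.2] op 0.307
[[ 0.54  -0.841 -0.027]
 [-0.842 -0.54  -0.012]
 [-0.005  0.029 -1.   ]]
xyz [-0.037  -0.054   0.0399] w [ 0.0093  0.0016 -0.0073] mm 61.3
```

apply_moves(series=[{"x": 0, "y": 0, "z": 0, "wx": 0.009, "wy": 0.002, "wz": -0.007, "fingers": -1}, {"x": -0.018, "y": -0.027, "z": 0, "wx": 0, "wy": 0, "wz": 0, "fingers": -1}, {"x": -0.018, "y": -0.027, "z": 0, "wx": 0, "wy": 0, "wz": 0, "fingers": -1}, {"x": 0, "y": 0, "z": 0.03, "wx": 0, "wy": 0, "wz": 0, "fingers": -1}, {"x": 0, "y": 0, "z": 0, "wx": 0, "wy": 0, "wz": 0, "fingers": -1}])

```text
clock: 12.48
tool_pos: [0.5961, 0.1817, 0.1846]
eef_rot: [0.885, -0.465, -0.002, 0.004]
contact_force: [-1.2, -0.0, -0.5]
opening: 0.309
```

Run:
```python
from h import *
go(.598,.1855,.14,-56)
```

```text
t 12.47 p [0.5961 0.1817 0.1846] q [-0.598  0.794  0.424  1.636 -0.412  0.81  -0.963] F [-1.2 -0.  -0.5] op 0.309
[[ 0.568 -0.823 -0.006]
 [-0.823 -0.568 -0.005]
 [ 0.001  0.008 -1.   ]]
xyz [-0.0026 -0.0051  0.0557] w [ 0.0026 -0.0003  0.0034] mm 44.8
```

apply_moves(series=[{"x": -0.003, "y": -0.005, "z": 0.025, "wx": 0.003, "wy": 0, "wz": 0.003, "fingers": -1}, {"x": 0, "y": 0, "z": 0.025, "wx": 0, "wy": 0, "wz": 0, "fingers": -1}, {"x": 0, "y": 0, "z": 0, "wx": 0, "wy": 0, "wz": 0, "fingers": -1}])

```text
clock: 12.85
tool_pos: [0.599, 0.1836, 0.1454]
eef_rot: [0.884, -0.468, 0.002, -0.001]
contact_force: [0.0, -0.1, -1.4]
opening: 0.309
```

Run:
```python
from h import *
go(.598,.1855,.12,-56)
w=shot('wrist','w5')[0]
s=shot('side','s5')[0]
T=shot('top','t5')[0]
cv2.imwrite("pics/c5.png",np.vstack([np.hstack([cv2.resize(s[120:240,200:320],(400,400)),cv2.resize(T[140:240,150:250],(400,400))]),w[100:300,:].copy()[:, :640] if 0 else cv2.resize(w[180:330,160:480],(800,200)) if 0 else np.hstack([w[200:400,160:480],np.zeros((200,480,3),np.uint8)])])[:,:,::-1])
cv2.imwrite("pics/w5.png",w[:,:,::-1])
```

```text
t 12.85 p [0.599  0.1836 0.1454] q [-0.582  0.842  0.393  1.664 -0.445  0.721 -0.944] F [ 0.  -0.1 -1.4] op 0.309
[[ 0.562 -0.827  0.003]
 [-0.827 -0.562 -0.   ]
 [ 0.002 -0.003 -1.   ]]
xyz [-0.0027 -0.0002  0.0317] w [-0.0008 -0.0007  0.0011] mm 25.5
```

View pics/c5.png

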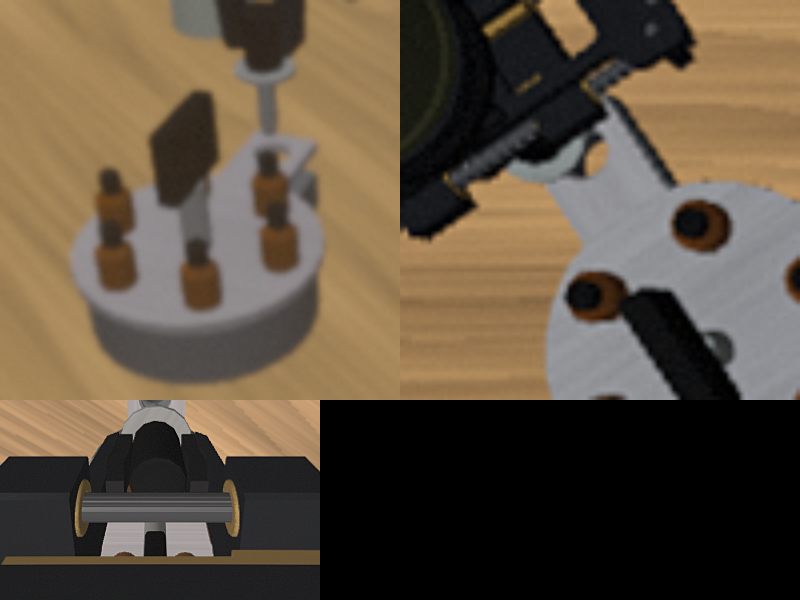

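Run:
```python
from h import *
s=cv2.imread("pics/s5.png");a=s[145:180,262:304]
cv2.imwrite("pics/c6.png",cv2.resize(a,None,fx=16,fy=16,interpolation=cv2.INTER_CUBIC))
print(plane("side",279.5,159.3,.0752),plane("side",282.8,166.5,.058))
def proj(p):
    cm=camera_model("side");T=np.linalg.inv(np.array(cm["world_from_camera"]));q=T[:3,:3]@np.array(p)+T[:3,3]
    return cv2.projectPoints(np.array([[q[0],-q[1],-q[2]]]),np.zeros(3),np.zeros(3),np.array(cm["camera_matrix"]),np.array(cm["dist_coeffs"],float))[0].ravel()
for p in [(.598,.1855,.058),(.599,.1836,.0752)]: print(proj(p))
```

```text
[0.59550474 0.18742881 0.0752    ] [0.59786419 0.17825862 0.058     ]
[281.29587175 165.22347442]
[281.53801716 159.49050013]
```

View pics/c6.png

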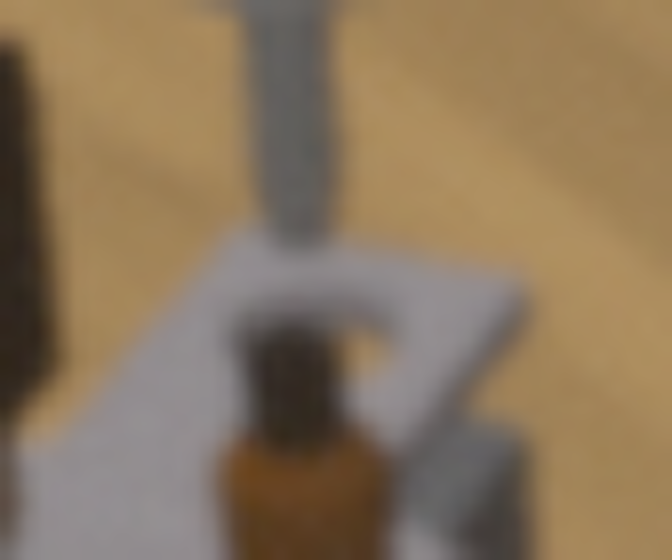

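Run:
```python
from h import *
a=plane("side",280.1,159.2,.0752);b=plane("side",281.5,166.1,.058);print(a,b,b-a)
```

```text
[0.59691522 0.18691845 0.0752    ] [0.59628422 0.18177724 0.058     ] [-0.00063099 -0.00514121 -0.0172    ]
```

Run:
```python
from h import *
from scipy.optimize import least_squares
W=np.load("pics/s5.npz")["W"]
P=W[144:158,270:292].reshape(-1,3);P=P[(P[:,2]>.085)&(P[:,2]<.124)&(abs(P[:,0]-.598)<.03)&(abs(P[:,1]-.185)<.03)]
print(len(P),np.median(P,0))
f=lambda c:np.hypot(P[:,0]-c[0],P[:,1]-c[1])-.007
o=np.array(camera_model("side")["world_from_camera"])[:2,3]; print("cam",o)
m=np.median(P[:,:2],0); d=(m-o)/np.linalg.norm(m-o)
print("stem axis",least_squares(f,m+.006*d,loss="soft_l1",f_scale=.001).x)
for n,fn,u0,u1,v0,v1 in[("side","s5",262,300,155,185),("top","t5",180,230,140,195)]:
    Q=np.load(f"pics/{fn}.npz")["W"][v0:v1,u0:u1].reshape(-1,3);Q=Q[(Q[:,2]>.052)&(Q[:,2]<.066)]
    q=Q[:,:2]-[.4975,.117];r=np.hypot(*q.T);k=r>.125;an=np.radians(34.5);ra=q@[np.cos(an),np.sin(an)];ta=q@[-np.sin(an),np.cos(an)]
    k=ra>.1;print(n,"tab outer",np.percentile(ra,99),"tang",np.percentile(ta[k],[1,99]),len(Q))
Q=np.load("pics/t5.npz")["W"][140:200,170:215].reshape(-1,3);Q=Q[(Q[:,2]>.12)&(Q[:,2]<.14)];print("collar",len(Q),Q.min(0),Q.max(0),np.median(Q,0))
```

```text
66 [0.59324217 0.1794583  0.10275402]
cam [ 0.15271942 -0.6136014 ]
stem axis [0.59682628 0.18473562]
side tab outer 0.14603893299451143 tang [-0.02641258  0.02335671] 414
top tab outer 0.1320667692938804 tang [-0.02807744  0.02193211] 504
collar 107 [0.5768119  0.16048568 0.1291003 ] [0.59720566 0.19728845 0.13770958] [0.58406055 0.17561542 0.13332734]
```

Depth in the side view puts the stem within 2 mm of the hole's axis, so I'll descend in steps.

apply_moves(series=[{"x": 0, "y": 0.001, "z": 0.015, "wx": -0.001, "wy": -0.001, "wz": 0.001, "fingers": -1}, {"x": 0, "y": 0.001, "z": 0.015, "wx": 0, "wy": 0, "wz": 0, "fingers": -1}, {"x": 0, "y": 0, "z": 0.01, "wx": 0, "wy": 0, "wz": 0, "fingers": -1}, {"x": 0, "y": 0, "z": 0, "wx": 0, "wy": 0, "wz": 0, "fingers": -1}])

```text
clock: 13.5
tool_pos: [0.5999, 0.1834, 0.1142]
eef_rot: [0.883, -0.469, 0.001, -0.002]
contact_force: [0.1, 0.4, -0.3]
opening: 0.307
```

Run:
```python
from h import *
go(.599,.184,.0765,-56)
```

```text
t 13.5 p [0.5999 0.1834 0.1142] q [-0.566  0.884  0.365  1.681 -0.468  0.66  -0.926] F [ 0.1  0.4 -0.3] op 0.307
[[ 0.559 -0.829  0.004]
 [-0.829 -0.559  0.002]
 [ 0.001 -0.005 -1.   ]]
xyz [-0.0013  0.0008  0.0472] w [-0.0016 -0.0002  0.0001] mm 37.7
```

apply_moves(series=[{"x": -0.001, "y": 0.001, "z": 0.012, "wx": -0.002, "wy": 0, "wz": 0, "fingers": -1}, {"x": 0, "y": 0, "z": 0.012, "wx": 0, "wy": 0, "wz": 0, "fingers": -1}, {"x": 0, "y": 0, "z": 0.01, "wx": 0, "wy": 0, "wz": 0, "fingers": -1}, {"x": 0, "y": 0, "z": 0, "wx": 0, "wy": 0, "wz": 0, "fingers": -1}])

```text
clock: 14.0
tool_pos: [0.5988, 0.1838, 0.0849]
eef_rot: [0.883, -0.469, -0.0, 0.001]
contact_force: [0.3, -0.1, -0.9]
opening: 0.311
```

Run:
```python
from h import *
go(.599,.184,.0765,-56)
```

```text
t 14.0 p [0.5988 0.1838 0.0849] q [-0.556  0.926  0.343  1.688 -0.484  0.615 -0.915] F [ 0.3 -0.1 -0.9] op 0.311
[[ 0.56  -0.829 -0.001]
 [-0.829 -0.56  -0.001]
 [ 0.     0.002 -1.   ]]
xyz [-0.0001 -0.0004  0.0105] w [ 0.0006 -0.0002  0.0002] mm 8.4
```

Now through both holes (tip at about 15 mm). I'll seat it gently.

apply_moves(series=[{"x": 0, "y": 0, "z": 0.006, "wx": 0, "wy": 0, "wz": 0, "fingers": -1}, {"x": 0, "y": 0, "z": 0.005, "wx": 0, "wy": 0, "wz": 0, "fingers": -1}, {"x": 0, "y": 0, "z": 0.002, "wx": 0, "wy": 0, "wz": 0, "fingers": -1}, {"x": 0, "y": 0, "z": 0, "wx": 0, "wy": 0, "wz": 0, "fingers": -1}])

```text
clock: 14.5
tool_pos: [0.6001, 0.183, 0.0767]
eef_rot: [0.883, -0.47, 0.001, 0.0]
contact_force: [-0.2, 0.1, -1.2]
opening: 0.31
```

Run:
```python
from h import *
go(.599,.184,.0765,-56)
```

```text
t 14.5 p [0.6001 0.183  0.0767] q [-0.551  0.937  0.336  1.69  -0.489  0.597 -0.91 ] F [-0.2  0.1 -1.2] op 0.31
[[ 0.559 -0.829  0.002]
 [-0.829 -0.559 -0.001]
 [ 0.002 -0.001 -1.   ]]
xyz [-0.0019  0.0005  0.0002] w [-0.0003 -0.0006 -0.0001] mm 1.6
```

apply_moves(series=[{"x": -0.001, "y": 0, "z": 0.002, "wx": 0, "wy": 0, "wz": 0, "fingers": -1}, {"x": 0, "y": 0, "z": 0.002, "wx": 0, "wy": 0, "wz": 0, "fingers": -1}, {"x": 0, "y": 0, "z": 0, "wx": 0, "wy": 0, "wz": 0, "fingers": -1}])

```text
clock: 14.88
tool_pos: [0.6008, 0.1826, 0.0765]
eef_rot: [0.883, -0.47, 0.002, -0.001]
contact_force: [-1.0, 0.2, -2.4]
opening: 0.306
```

Run:
```python
from h import *
go(.599,.184,.0765,-56)
```

```text
t 14.88 p [0.6008 0.1826 0.0765] q [-0.55   0.937  0.336  1.691 -0.49   0.593 -0.91 ] F [-1.   0.2 -2.4] op 0.306
[[ 0.558 -0.83   0.005]
 [-0.83  -0.558 -0.001]
 [ 0.004 -0.003 -1.   ]]
xyz [-0.0028  0.0009 -0.    ] w [-0.001  -0.0012 -0.0005] mm 2.3
```

apply_moves(series=[{"x": -0.002, "y": 0.001, "z": 0, "wx": -0.001, "wy": -0.001, "wz": 0, "fingers": 0.1}, {"x": 0, "y": 0, "z": 0, "wx": 0, "wy": 0, "wz": 0, "fingers": 0.1}, {"x": 0, "y": 0, "z": 0, "wx": 0, "wy": 0, "wz": 0, "fingers": 0.1}, {"x": 0, "y": 0, "z": 0, "wx": 0, "wy": 0, "wz": 0, "fingers": 0.1}, {"x": 0, "y": 0, "z": -0.02, "wx": 0, "wy": 0, "wz": 0, "fingers": 0.1}, {"x": 0, "y": 0, "z": -0.05, "wx": 0, "wy": 0, "wz": 0, "fingers": 0.1}, {"x": 0, "y": 0, "z": -0.07, "wx": 0, "wy": 0, "wz": 0, "fingers": 0.1}, {"x": 0, "y": 0.04, "z": -0.05, "wx": 0, "wy": 0, "wz": 0, "fingers": 0.1}])

```text
clock: 15.88
tool_pos: [0.5725, 0.167, 0.2318]
eef_rot: [0.883, -0.469, -0.001, 0.001]
contact_force: [-1.3, -0.5, 0.4]
opening: 0.548
```

Run:
```python
from h import *
st()
im,d,W=shot('wrist','w7'); s,_,Ws=shot('side','s7')
cv2.imwrite("pics/c7.png",np.hstack([im[:,140:540],cv2.resize(s[130:250,200:320],(400,400))])[:,:,::-1])
for w in (W,Ws):
    P=w.reshape(-1,3);P=P[(abs(P[:,0]-.598)<.025)&(abs(P[:,1]-.185)<.025)&(P[:,2]>.07)&(P[:,2]<.16)]
    if len(P): z=np.percentile(P[:,2],95);Q=P[P[:,2]>z-.006];print("top z",z,"ctr",(Q.max(0)+Q.min(0))/2,np.ptp(Q,axis=0),len(Q))
```

```text
t 15.88 p [0.5725 0.167  0.2318] q [-0.616  0.701  0.458  1.681 -0.388  0.854 -0.969] F [-1.3 -0.5  0.4] op 0.548
[[ 0.56  -0.828 -0.003]
 [-0.828 -0.56  -0.001]
 [-0.001  0.002 -1.   ]]
top z 0.10969903404571404 ctr [0.59915505 0.18138418 0.10732838] [0.02670299 0.0276571  0.00677526] 651
top z 0.10809192838540217 ctr [0.59716404 0.18048302 0.10577488] [0.02469448 0.02756231 0.00696035] 68
```

View pics/c7.png

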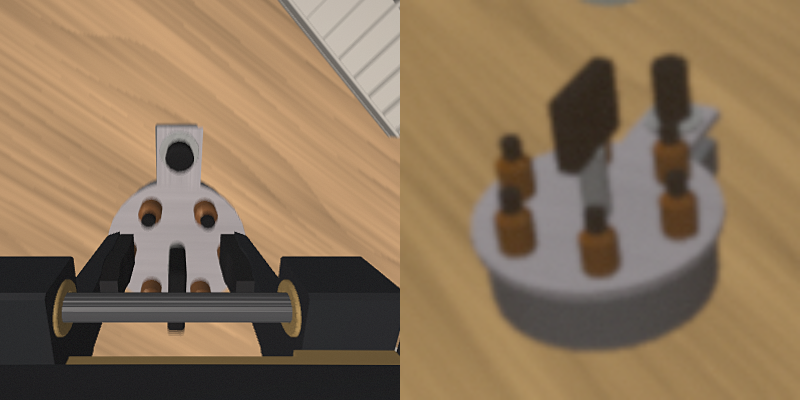

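The pin stands upright in the tab, its top at about 109 mm (108 is fully home), and the gripper is clear. Handing in.

```bash
python3 -c "
from h import *
print(finish_job())"
```

```text
the job is handed in; nothing more can be done
None
```

I turned the carousel about 38° by its bar grip until the tab's hole was over the lug's hole. I then took the longer pin out of the stand, pushed it down through both holes, let go and backed off. I handed the job in at about 16 s of the 58 s allowed; it reports no verdict.

- **Carousel alignment:** before the pin went in, the wrist picture showed the two holes concentric to about 1 mm. The hole bearings disagreed a little, with the tab at 33.8° and the lug at 35.1–35.6°. That is about 0.03 rad, inside the 0.08 allowed.
- **Pin height:** after release the handle top measured 108 mm from the side camera and 110 mm from the wrist camera; fully home is 108 mm. So the collar sits within about 2 mm of the tab.
- **Pin position:** the handle is about 4–5 mm from my estimate of the lug's axis, against 12 mm allowed. My position estimates from the different cameras disagree by 2–4 mm.
- **Uprightness and clearance:** the pin looks upright in the last picture, though I did not measure its angle. The gripper was clear of everything, and the wrist force readings I took while inserting were under 3 N.

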